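Put the peeler away in a push-to-open drawer

ROBOT

A 6-joint arm with a two-finger parallel gripper is mounted at the origin on a cart in front of the work surface, level with it; the furniture and walls round the work are solid. World frame = base frame: x ahead of the robot, y to its left, z up, the work surface at z = 0. Lengths are in m, angles in rad, forces in N, time in s.
With the tool pointing down it reaches from about 0.375 to 0.9 m from the base axis. Payload 3.1 kg.
Tool frame: the origin (TCP) lies on the centre line of the jaws, within the pads' length; the fingertips stand 22 mm ahead of it and the grasp point (between the pads) lies 3 mm ahead of it; z points along the fingers, y is the line along which they close (so a half turn about z gives the same grasp; the last joint's range is limited). The gripper opens to 85 mm and grips with 20 to 120 N. Pads are 22 mm wide; open, the fingers measure 114 mm over their backs; the gripper's body (76 mm by 85 mm) begins 54 mm behind the grasp point. The pads swing forward as they close: fully open they stand 13 mm farther back than shut.
Start: joints at [1.032, 0.527, 1.433, -0, 1.181, -0.178], TCP at [0.22, 0.585, 0.253] pointing down, gripper open.
Joint ranges: [-3.08, 3.08], [-0.75, 2.2], [0.22, 2.44], [-1.43, 4.57], [0, 2.65], [-2.85, 2.85]. Speed limits (rad/s): [2.79, 2.79, 3.14, 3.14, 3.14, 3.14].

INTERFACE

Orientations are given as a unit quaternion [x, y, z, w].
In Python, from station import manip gives the robot as it stands.
- The arm moves only by the tool tcp_steps, called after "Emit:" as name(argument=value, ...), one argument or row to a line, values as JSON. Schema: {"type":"object","properties":{"deltas":{"type":"array","items":{"type":"object","properties":{"pos":{"type":"array","items":{"type":"number"},"minItems":3,"maxItems":3},"rz":{"type":"number"},"jaw":{"type":"number"}},"additionalProperties":false,"required":["jaw"]},"minItems":1,"maxItems":20},"grip_n":{"type":"number"},"only":{"type":"string"},"quiet":{"type":"boolean"},"lines":{"type":"string"}},"required":["deltas"],"additionalProperties":false}. deltas is a list of rows, 1 to 20 of them, each an object with the fields pos (a list: dx, dy, dz in shares of 0.3 m (1.0 is 0.3 m)), rz (a turn about the tool's z in normalised numbers (1 is pi rad)), jaw (the opening from 0.0 (shut) to 1.0 (fully open)); a field left out counts as zero (the opening has to be given); each row is the pose to reach, as a shift and turn from the pose commanded when the call began, along the tool's axes at that moment; what a row does not reach only later rows make up. A row lasts 1/10 s, in which the tool goes at most 0.05 m and 0.15 rad, less where a joint would pass 70% of its speed; a pose out of reach is approached as far as the arm can. The fingers move at their own pace and stop on an object; grip_n is the grip in N (left out, the last holds). Time passes only in rows, so rows that do not move let the fingers close. The tool returns the time, the measured TCP pose, the force, the opening and the grip force at its end. only (a regular expression) keeps the lines of the reply that match it, lines (a string "A,B") keeps lines A to B, and quiet returns only ok. Shift and turn numbers lie between -1 and 1, and a call with a number outside is refused. Input that does not fit is refused with a message, and nothing moves.
- manip.sense(): the state, without advancing time (a new reading comes with each control period).
- manip.snapshot(name): name is "scene" or "top" or "wrist"; returns a dict with "pixels" (384x512x3 uint8, red, green, blue), "range_z" (384x512 float32, m along the optical axis (not along the pixel's ray), 0 where there is no reading), "fov_y" (degrees; the focal length in pixels is half the picture's height over the tangent of half this angle, whatever the lens; pixels are square), "cx", "cy" (the principal point, pixels), "k1" (the pictures are not rectified: a ray, as slopes to the right and down, at radius r is drawn at 1 + k1 r^2 times it, then the intrinsics apply), "R" (3x3) and "t" (3): a world point X has camera coordinates R X + t; the wrist camera has in their place "hand_eye" (4x4, takes a point from camera to tool coordinates, whose origin is the TCP and whose axes are the flange's). Camera axes: x right, y down, z forward; pixel columns grow to the right and rows downward; lengths in m; the calibration is good to about 2 mm. A picture is of the moment at which its call begins: read the wrist's pose just before it.
- manip.sign_off(): hands the job in; it is judged then, once.
The state is a dict: "t": time; "q": joint angles; "qd": joint speeds; "tau": joint torques, N m; "tcp_pos": TCP position; "tool_rot": TCP orientation; "force": force on the tool from outside, world axes, zero at the start; "ft_torque": the same for the moment, N m; "finger_gap": opening from 0.0 (shut) to 1.0 (fully open); "gripper_force": force on a finger pad.
Only numpy, scipy, OpenCV 4.12 (cv2) and the standard library are available. Lean on these libraries where they do the work, as an engineer would, in place of code of your own. Each camera call takes 0.05 s, during which the arm holds its last target. There are 200 camera calls.

TASK

Put the peeler away in the left-hand one of the two handleless drawers, as seen from the robot: draw that drawer well out, lay the peeler crosswise in its front compartment with the gripper (do not drop it in), and finish with both drawers shut on their latches. The latches are push-push: a press on the front springs a shut drawer ajar, and the next press to the stop catches it again, so look which drawer is shut and which ajar before you press, and check that each stays shut once you let go. Do not disturb the onion, the garlic or the glass.

Things in the scene. Friction and masses are not known exactly. Their poses are not given: they have to be found in the camera images.
- box_1: One of two like drawer modules fixed side by side on the worktop, 242 mm apart from middle to middle: pale grey laminate box, 200 x 236 x 70 mm (depth, width, height), with one pale wooden drawer. Origin: centre of its underside. x axis: from its front to its back, the way its drawer is pressed shut (the drawer opens to -x, to the robot); y to the left, z up. Its front edge lies at x = -100 mm.
- box_2: The other module, exactly like box_1. Which of the two stands on the left changes from start to start.
- drawer_1 (a joint): How far the drawer of box_1 stands out, m: 0 = shut and latched, 0.036 to 0.041 = ajar (sprung out), 0.120 = out to its end, -0.007 = pressed to the stop. No handle. Beyond ajar it stays where it is left. Sliding friction 0.8 N plus 12 N per m/s, moving mass 0.6 kg. At the start one of the two drawers is shut, the other ajar.
- drawer_2 (a joint): The same for the drawer of box_2.
- latch_1 (a point): The push-push latch of drawer_1, hidden in the box (fixed point); drawer_2 has its like. Pressed from shut to the stop (7 mm in) and let go, the drawer springs ajar; pressed from ajar or further out to the stop and let go, it catches shut. It changes over about 4.5 mm inside the shut position; a shallower press changes nothing. Its spring pushes the drawer out with 2 N (ajar) to 5 N (at the stop).
- front_1 (a point): Middle of the top edge of the outer face of drawer_1's front panel; moves with it, axes as box_1. The panel is 234 mm wide and 14 mm thick, from 5 to 70 mm above the worktop. Even when shut it stands 8 mm off the box (room for the press). Between panel and box, a gap of 8 mm + joint value, the drawer is open from above, so that fingers can reach down behind the panel.
- front_2 (a point): The same point of drawer_2's front panel, axes as box_2.
- tray_1 (a point): Centre of the floor of drawer_1's front compartment, 25 mm above the worktop; moves with the drawer, axes as box_1. Compartment 105 mm in x, 198 mm in y. Walls above its floor: front panel 45 mm, sides 26 mm, divider behind it 21 mm; the box passes 35 mm above the floor. Behind the divider lies a loose fork.
- tray_2 (a point): The same point of drawer_2, axes as box_2.
- peeler: The vegetable peeler: yellow handle, 170 mm long, 26 mm wide, 0.08 kg. Origin: middle of its length and width, 2 mm above what it lies on; x axis along it towards the metal blade, z up. Handle from x = -85 to 20 mm (22 mm high), blade from there to x = 85 mm (14 mm wide, 6 mm high). Grip across the handle, best near x = -25 mm, where it balances.
- onion: Brown onion, 82 mm across, 94 mm high; bystander. Origin: centre of its underside.
- garlic: Bulb of garlic, 56 mm across and high; bystander. Origin: centre of its underside.
- tumbler: Empty drinking glass, 80 mm across, 91 mm high; bystander. Origin: centre of its underside.

How it is judged:
On the way, in this order (a step that is already met when the one before it is completed fails the run):
1. the left-hand drawer has been drawn out by 70 mm or more (((y of box_2 in the frame of box_1 below 0 m and value of joint drawer_1 above 0.07 m) or (y of box_2 in the frame of box_1 above 0 m and value of joint drawer_2 above 0.07 m))), for 0.2 s.
2. the peeler is low inside the left-hand drawer's front compartment (within 30 mm of its floor) while the gripper still touches it: laid in, not dropped (((y of box_2 in the frame of box_1 below 0 m and x of peeler in the frame of tray_1 between -0.0525 and 0.0525 m and y of peeler in the frame of tray_1 between -0.05 and 0.05 m and z of peeler in the frame of tray_1 between -0.01 and 0.03 m) or (y of box_2 in the frame of box_1 above 0 m and x of peeler in the frame of tray_2 between -0.0525 and 0.0525 m and y of peeler in the frame of tray_2 between -0.05 and 0.05 m and z of peeler in the frame of tray_2 between -0.01 and 0.03 m)) and contact force between the fingers and peeler above 0.2 N).
At the end, for the whole second after the job is handed in: Both drawers are shut on their latches (each joint within 3 mm of 0) and stay so untouched, and the peeler lies at rest in the front compartment of the left-hand one: its origin within 52 mm of that tray's centre along the drawer's depth, within 50 mm across, and less than 30 mm above its floor (value of joint drawer_1 between -0.003 and 0.003 m and value of joint drawer_2 between -0.003 and 0.003 m and ((y of box_2 in the frame of box_1 below 0 m and x of peeler in the frame of tray_1 between -0.0525 and 0.0525 m and y of peeler in the frame of tray_1 between -0.05 and 0.05 m and z of peeler in the frame of tray_1 between -0.01 and 0.03 m) or (y of box_2 in the frame of box_1 above 0 m and x of peeler in the frame of tray_2 between -0.0525 and 0.0525 m and y of peeler in the frame of tray_2 between -0.05 and 0.05 m and z of peeler in the frame of tray_2 between -0.01 and 0.03 m)) and linear speed of peeler below 0.03 m/s).
It fails at once if the onion, the garlic or the glass was moved by more than 40 mm, or the glass tipped by more than 0.5 rad (distance of any of onion, garlic, tumbler from where it was at the start of the episode above 0.04 m or angle between tumbler's own z axis and vertical above 0.5 rad).
It also fails if it takes over 72 s, if anything falls off the work surface, if the arm or the gripper's body presses on something with over 40 N, if the wrist force passes 120 N, or if a joint passes its speed limit or range.

## Working session

There is one attempt and no reset: what is moved stays moved. The work goes in short steps, Python scripts to look and compute and a tool call to move; the robot and the scene stay as the last step left them, time stands still between calls to the robot, and variables do not carry over. Pictures are saved under pics/ and viewed, at most 10 in all, crops included, and the job is handed in when it is done.

```bash
ls; mkdir -p pics; cat > h.py <<'E'
import numpy as np, cv2
from station import manip
from scipy.spatial.transform import Rotation as Ro
def snap(n):
    s=manip.sense(); d=manip.snapshot(n); 
    if n=="wrist":
        T=np.eye(4);T[:3,:3]=Ro.from_quat(s["tool_rot"]).as_matrix();T[:3,3]=s["tcp_pos"]
        W=T@np.array(d["hand_eye"]); d["R"]=W[:3,:3].T; d["t"]=-W[:3,:3].T@W[:3,3]
    return d
def world(d):
    h,w=d["range_z"].shape; f=h/2/np.tan(np.radians(d["fov_y"])/2)
    K=np.array([[f,0,d["cx"]],[0,f,d["cy"]],[0,0,1]])
    u,v=np.meshgrid(np.arange(w),np.arange(h))
    p=cv2.undistortPoints(np.stack([u,v],-1).reshape(-1,1,2).astype(np.float64),K,np.array([d["k1"],0,0,0.])).reshape(h,w,2)
    z=d["range_z"][...,None]; c=np.concatenate([p*z,z],-1)
    P=(c-np.array(d["t"]))@np.array(d["R"]); P[d["range_z"]==0]=np.nan
    return P
def save(d,n): cv2.imwrite("pics/"+n,d["pixels"][:,:,::-1])
E
python3 - <<'E'
from h import *
for n in("top","scene"):
    d=snap(n);save(d,n+"0.png");np.save(n+".npy",world(d));print(n,d["R"],d["t"])
s=manip.sense();print(s)
E
```

```text
pics
station.py
top [[ 0.02877087 -0.99956347 -0.00671588]
 [-0.98920311 -0.02750551 -0.14394668]
 [ 0.14369912  0.01078484 -0.98956266]] [-0.0249479   0.56572855  1.33738051]
scene [[-0.85193942 -0.52350991  0.01168739]
 [-0.33794073  0.53262826 -0.77595309]
 [ 0.3999941  -0.66501468 -0.63068233]] [0.48260325 0.23821734 1.41708146]
{'t': 0.1, 'q': array([ 1.03250347e+00,  5.28373960e-01,  1.43376213e+00,  3.52019027e-05,
        1.18137740e+00, -1.78540358e-01]), 'qd': array([-0.00040716, -0.00291299, -0.00380978,  0.0001857 ,  0.00142708,
       -0.00019152]), 'tau': array([-1.12229995e-03, -4.43306315e+01, -1.78586072e+01, -3.66707227e-04,
        3.87115622e-03,  6.99852336e-06]), 'tcp_pos': array([0.21970869, 0.58448313, 0.25243478]), 'tool_rot': array([ 1.78914329e-01,  9.83864188e-01, -8.93679521e-04, -3.52150214e-04]), 'force': array([-0.15645389, -0.02941523,  0.09915053]), 'ft_torque': array([0.00350056, 0.00964174, 0.01500082]), 'gripper_force': 0.0, 'finger_gap': 1.000583576476709}
```

View pics/top0.png

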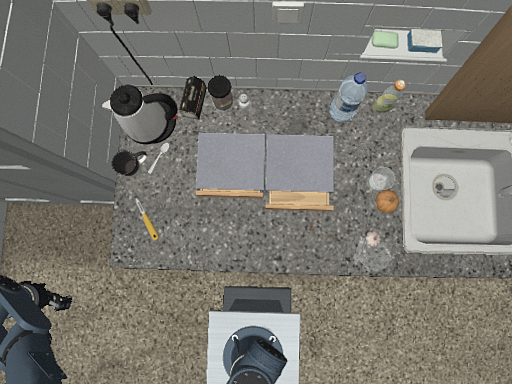

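View pics/scene0.png

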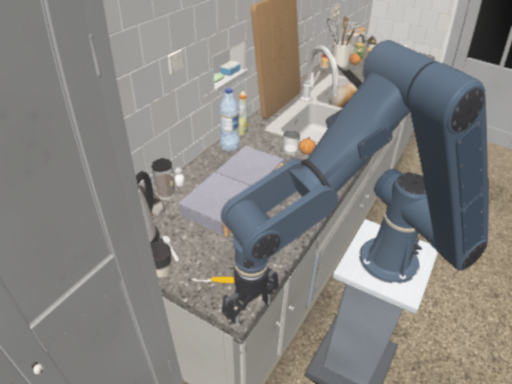

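The top view shows the left module (cols 197–265) shut and the right one (266–333) ajar. The peeler runs from its blade at (138,200) to its handle end at (156,238). The onion (387,201), glass (380,178) and garlic (373,238) are all well to the right.

```bash
python3 - <<'E'
from h import *
P=np.load("top.npy");im=cv2.imread("pics/top0.png");hsv=cv2.cvtColor(im,cv2.COLOR_BGR2HSV)
np.set_printoptions(precision=4,suppress=True)
for a,b in((200,262),(270,331)):
    m=np.zeros(P.shape[:2],bool);m[130:215,a-8:b+8]=1
    top=m&(abs(P[...,2]-.07)<.008)
    pts=P[top]; r=cv2.minAreaRect((pts[:,:2]*1000).astype(np.float32)); print("all",r,pts[:,2].mean())
    g=top&(hsv[...,1]<60); r=cv2.minAreaRect((P[g][:,:2]*1000).astype(np.float32)); print("grey",r,len(P[g]),P[g][:,2].mean())
    w=top&(hsv[...,1]>90); q=P[w]; 
    print("wood",q.min(0),q.max(0),len(q))
    for c in (a+5,(a+b)//2,b-5):
        print(c,[(r,np.round(P[r,c],3).tolist(),hsv[r,c,1]) for r in range(186,214,1)][:: 2])
y=(hsv[...,0]>18)&(hsv[...,0]<32)&(hsv[...,1]>170); y[:190]=0;y[250:]=0;y[:,:125]=0;y[:,170:]=0
q=P[y];print("yel",len(q),q.mean(0),q[:,2].max());r=cv2.minAreaRect((q[:,:2]*1000).astype(np.float32));print(r,cv2.boxPoints(r))
m=np.zeros_like(y);m[190:245,130:165]=1
b=m&(P[...,2]>.004); q=P[b]; r=cv2.minAreaRect((q[:,:2]*1000).astype(np.float32));print("whole",r,cv2.boxPoints(r))
for n,c in dict(blade=(139,203),onion=(387,201),glass=(380,178),garlic=(373,238)).items(): print(n,P[c[1],c[0]])
E
```

```text
all ((640.7059326171875, 87.69090270996094), (263.9764709472656, 256.55462646484375), 0.20948772132396698) 0.06795780867237214
grey ((662.57666015625, 88.49866485595703), (255.9127960205078, 219.2639923095703), 89.98128509521484) 3916 0.06797602917093326
wood [ 0.5092 -0.0411  0.0624] [0.5629 0.2119 0.0748] 284
205 [(186, [0.577, 0.181, 0.075], np.uint8(13)), (188, [0.571, 0.181, 0.071], np.uint8(25)), (190, [0.571, 0.188, 0.024], np.uint8(90)), (192, [0.558, 0.181, 0.068], np.uint8(96)), (194, [0.551, 0.18, 0.068], np.uint8(98)), (196, [0.548, 0.185, 0.034], np.uint8(92)), (198, [0.546, 0.19, -0.003], np.uint8(10)), (200, [0.539, 0.19, -0.004], np.uint8(12)), (202, [0.531, 0.189, -0.002], np.uint8(17)), (204, [0.524, 0.189, -0.004], np.uint8(12)), (206, [0.516, 0.188, 0.003], np.uint8(12)), (208, [0.509, 0.187, 0.005], np.uint8(17)), (210, [0.503, 0.189, -0.006], np.uint8(19)), (212, [0.495, 0.188, -0.001], np.uint8(17))]
231 [(186, [0.582, 0.092, 0.064], np.uint8(11)), (188, [0.574, 0.092, 0.067], np.uint8(17)), (190, [0.573, 0.095, 0.027], np.uint8(94)), (192, [0.56, 0.091, 0.066]
[... 3152 characters left out ...]
.uint8(101)), (208, [0.514, -0.236, 0.068], np.uint8(97)), (210, [0.509, -0.239, 0.049], np.uint8(93)), (212, [0.507, -0.247, -0.0], np.uint8(15))]
yel 4 [0.452  0.3857 0.0123] 0.014210857163659956
((445.2480163574219, 380.3923034667969), (84.70062255859375, 8.364365577697754), 29.5743408203125) [[406.3512 363.1275]
 [410.4794 355.8529]
 [484.1449 397.6571]
 [480.0166 404.9317]]
whole ((467.512451171875, 396.23895263671875), (187.12640380859375, 118.5432357788086), 1.4725744724273682) [[372.457  453.0866]
 [375.5034 334.5825]
 [562.5679 339.3913]
 [559.5215 457.8954]]
blade [0.5192 0.4263 0.0107]
onion [ 0.5429 -0.4444  0.0753]
glass [ 0.6353 -0.4418  0.0069]
garlic [ 0.4167 -0.4028  0.0461]
```

The manual's scale: shifts go in shares of 0.3 m and turns go in shares of pi rad. Converting my numbers, -0.286 m is -0.9533, -0.25 m is -0.8333, -0.36 rad is -0.1146.

Emit:
tcp_steps(
  deltas=[
    {"pos": [-0.12, -0.1033, -0.04], "rz": -0.0143, "jaw": 1},
    {"pos": [-0.24, -0.2067, -0.0833], "rz": -0.0286, "jaw": 1},
    {"pos": [-0.36, -0.3133, -0.1233], "rz": -0.043, "jaw": 1},
    {"pos": [-0.4767, -0.4167, -0.1667], "rz": -0.0573, "jaw": 1},
    {"pos": [-0.6, -0.52, -0.2067], "rz": -0.0716, "jaw": 1},
    {"pos": [-0.7167, -0.6233, -0.25], "rz": -0.0859, "jaw": 0.5},
    {"pos": [-0.8333, -0.73, -0.29], "rz": -0.1003, "jaw": 0.3},
    {"pos": [-0.9533, -0.8333, -0.3333], "rz": -0.1146, "jaw": 0.3},
    {"pos": [-0.9533, -0.8333, -0.3333], "rz": -0.1146, "jaw": 0.3},
    {"pos": [-0.9533, -0.8333, -0.3333], "rz": -0.1146, "jaw": 0.3},
    {"pos": [-0.9533, -0.8333, -0.3333], "rz": -0.1146, "jaw": 0.3},
  ],
)

```text
t: 1.2
tcp_pos: [0.3988, 0.2508, 0.3527]
tool_rot: [-0.0, 1.0, 0.0, -0.001]
force: [-0.1, -0.2, -0.3]
finger_gap: 0.302
gripper_force: 0.0
```

```bash
python3 - <<'E'
from h import *
d=snap("wrist");save(d,"w0.png");np.savez("w0.npz",P=world(d));print(d["fov_y"],d["k1"],manip.sense()["tool_rot"])
E
```

```text
70.3285846848177 -0.061405680409503074 [-8.65736067e-04  9.99999218e-01 -6.13794626e-05 -9.00068819e-04]
```

View pics/w0.png

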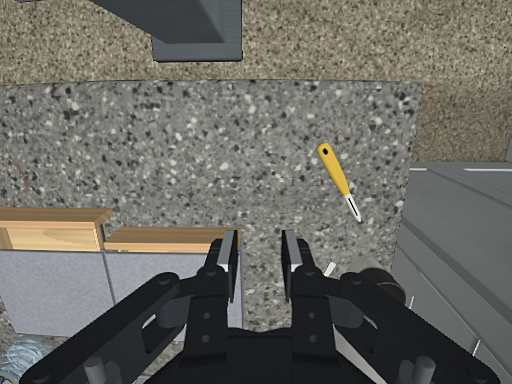

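The wrist view shows the whole peeler, from its handle end at (322,145) to its blade tip at (360,220). It also shows the left drawer's front top edge (104–240, rows 228–245) and the ajar right drawer at far left.

```bash
python3 - <<'E'
from h import *
np.set_printoptions(precision=4,suppress=True)
P=np.load("w0.npz")["P"];im=cv2.imread("pics/w0.png");hsv=cv2.cvtColor(im,cv2.COLOR_BGR2HSV)
V,U=np.mgrid[:384,:512]
box=(V>130)&(V<232)&(U>305)&(U<375)
y=box&(hsv[...,0]>15)&(hsv[...,0]<35)&(hsv[...,1]>130)
pk=box&(P[...,2]>.003)
for n,m in(("yellow",y),("tall",pk)):
    q=P[m];r=cv2.minAreaRect((q[:,:2]*1000).astype(np.float32));print(n,len(q),r,np.percentile(q[:,2],[5,50,98]),np.percentile(P[box&~pk][:,2],50))
q=P[y][:,:2];c=q.mean(0);u,s,v=np.linalg.svd(q-c);ax=v[0]*np.sign(v[0][0]);e=(q-c)@ax;print("handle axis",ax,np.degrees(np.arctan2(ax[1],ax[0])),"ends",c+ax*e.min(),c+ax*e.max(),np.ptp(e))
# drawer fronts
for a,b,n in((115,210,"left"),(3,95,"right")):
    f=[];g=[];k=[]
    for u in range(a,b):
        col=P[:,u];s=hsv[:,u,1]
        w=[v for v in range(195,260) if s[v]>70 and abs(col[v,2]-.07)<.006 and hsv[v,u,0]<25]
        gr=[v for v in range(225,275) if s[v]<50 and abs(col[v,2]-.07)<.006]
        if w: f.append(col[min(w),:2]);k.append(col[max(w),:2])
        if gr: g.append(col[min(gr),:2])
    for nm,z in(("front",f),("panelback",k),("boxfront",g)):
        z=np.array(z);p=np.polyfit(z[:,1],z[:,0],1);print(n,nm,"slope",p[0],"x at y=.09,-.15",np.polyval(p,[.09,-.15]),np.std(z[:,0]-np.polyval(p,z[:,1])))
w=(hsv[...,1]>70)&(hsv[...,0]<25)&(abs(P[...,2]-.068)<.008)&(V>195)&(V<260)&(U<260)&(U>96)
print("left panel y",np.percentile(P[w][:,1],[0,1,50,99,100]), [U[w].min(),U[w].max()])
E
```

```text
yellow 686 ((435.96966552734375, 380.83447265625), (105.02082824707031, 23.917217254638672), 29.42111587524414) [nan nan nan] nan
tall 969 ((466.2665710449219, 397.6925048828125), (113.4378433227539, 149.7331085205078), 84.65789031982422) [0.0058 0.0138 0.0172] nanTraceback (most recent call last):
  File "<stdin>", line 10, in <module>
    u, s, vh = gufunc(a, signature=signature)
               ~~~~~~^^^^^^^^^^^^^^^^^^^^^^^^
    raise LinAlgError("SVD did not converge")
numpy.linalg.LinAlgError: SVD did not converge
```

```bash
python3 - <<'E'
from h import *
np.set_printoptions(precision=4,suppress=True)
P=np.load("w0.npz")["P"];im=cv2.imread("pics/w0.png");hsv=cv2.cvtColor(im,cv2.COLOR_BGR2HSV)
V,U=np.mgrid[:384,:512]; P=np.where(np.isnan(P),9,P)
box=(V>130)&(V<232)&(U>305)&(U<375)
y=box&(hsv[...,0]>15)&(hsv[...,0]<35)&(hsv[...,1]>130)&(P[...,2]<.04)
q=P[y][:,:2];c=q.mean(0);u,s,v=np.linalg.svd(q-c,full_matrices=False);ax=v[0]*np.sign(v[0][0]);e=(q-c)@ax;print("handle axis",ax,np.degrees(np.arctan2(ax[1],ax[0])),"ends",c+ax*e.min(),c+ax*e.max(),np.ptp(e), np.percentile(P[y][:,2],[5,50,98]))
for a,b,n in((115,200,"left"),(3,95,"right")):
    f=[];g=[];k=[]
    for u in range(a,b):
        col=P[:,u];s=hsv[:,u,1]
        w=[v for v in range(195,260) if s[v]>70 and abs(col[v,2]-.07)<.008 and hsv[v,u,0]<25]
        gr=[v for v in range(225,275) if s[v]<50 and abs(col[v,2]-.07)<.008]
        if w: f.append(col[min(w),:2]);k.append(col[max(w),:2])
        if gr: g.append(col[min(gr),:2])
    for nm,z in(("front",f),("panelback",k),("boxfront",g)):
        z=np.array(z);p=np.polyfit(z[:,1],z[:,0],1);print(n,nm,"slope",p[0],"x at y=.09,-.15",np.polyval(p,[.09,-.15]),np.std(z[:,0]-np.polyval(p,z[:,1])))
w=(hsv[...,1]>70)&(hsv[...,0]<25)&(abs(P[...,2]-.068)<.008)&(V>195)&(V<260)&(U<260)&(U>96)
print("left panel y",np.percentile(P[w][:,1],[0,1,50,99,100]), [U[w].min(),U[w].max()],np.median(P[w][:,2]))
T=np.load("top.npy");
for r in (145,160,175): # top-view gap / edges
    row=T[r]; z=np.where(abs(row[:,2]-.07)<.01)[0]; z=z[(z>180)&(z<350)]; print(r,row[z.min()],row[z.max()])
E
```

```text
handle axis [0.864  0.5035] 30.2304925611776 ends [0.3908 0.3541] [0.4815 0.4069] 0.10496925802299001 [0.0117 0.0146 0.0173]
left front slope 0.006489432294780749 x at y=.09,-.15 [0.5493 0.5477] 0.0007010952518098272
left panelback slope 0.004071167255718807 x at y=.09,-.15 [0.5617 0.5607] 0.0015443165717557408
left boxfront slope -0.0041202684408395305 x at y=.09,-.15 [0.5715 0.5724] 0.0006268371258887018
right front slope 0.001471112800008493 x at y=.09,-.15 [0.5106 0.5102] 0.0005316007621856594
right panelback slope -0.04155908458559628 x at y=.09,-.15 [0.5181 0.5281] 0.013559611551778317
right boxfront slope 0.001035370964862956 x at y=.09,-.15 [0.5721 0.5718] 0.000694911617761808
left panel y [-0.0279 -0.0185  0.0738  0.1669  0.2142] [np.int64(97), np.int64(238)] 0.07020321614802208
145 [0.7229 0.2131 0.0704] [ 0.7373 -0.2601  0.0648]
160 [0.6696 0.2142 0.068 ] [ 0.6832 -0.26    0.0651]
175 [0.617  0.2155 0.0643] [ 0.6293 -0.2561  0.0678]
```

To row units: 0.29 m is 0.9667, -0.153 m is -0.51.

Emit:
tcp_steps(
  deltas=[
    {"pos": [-0.04, -0.0633, 0.12], "jaw": 0},
    {"pos": [-0.0833, -0.1267, 0.24], "jaw": 0},
    {"pos": [-0.1233, -0.19, 0.3633], "jaw": 0},
    {"pos": [-0.1667, -0.2533, 0.4833], "jaw": 0},
    {"pos": [-0.2067, -0.3167, 0.6033], "jaw": 0},
    {"pos": [-0.25, -0.38, 0.7233], "jaw": 0},
    {"pos": [-0.29, -0.4433, 0.8467], "jaw": 0},
    {"pos": [-0.3333, -0.51, 0.9667], "jaw": 0},
    {"pos": [-0.3667, -0.51, 0.9667], "jaw": 0},
    {"pos": [-0.4, -0.51, 0.9667], "jaw": 0},
    {"pos": [-0.4333, -0.51, 0.9667], "jaw": 0},
    {"pos": [-0.44, -0.51, 0.9667], "jaw": 0},
    {"pos": [-0.44, -0.51, 0.9667], "jaw": 0},
  ],
  grip_n=30,
)

```text
t: 2.55
tcp_pos: [0.5328, 0.0982, 0.065]
tool_rot: [-0.001, 1.0, -0.0, 0.002]
force: [0.6, 0.5, -0.1]
finger_gap: -0.003
gripper_force: 0.0
```

Emit:
tcp_steps(
  deltas=[
    {"pos": [-0.01, 0, 0], "jaw": 0},
    {"pos": [-0.02, 0, 0], "jaw": 0},
    {"pos": [-0.03, 0, 0], "jaw": 0},
    {"pos": [-0.04, 0, 0], "jaw": 0},
    {"pos": [-0.0467, 0, 0], "jaw": 0},
    {"pos": [-0.0467, 0, 0], "jaw": 0},
  ],
)

```text
t: 3.15
tcp_pos: [0.5433, 0.0975, 0.0631]
tool_rot: [-0.0, 1.0, 0.0, -0.003]
force: [-5.5, 0.6, 4.1]
finger_gap: 0.002
gripper_force: 2.6
```

To row units: -0.005 m is -0.0167, -0.004 m is -0.0133.

Emit:
tcp_steps(
  deltas=[
    {"pos": [-0.0067, 0, 0], "jaw": 0},
    {"pos": [-0.0133, 0, 0], "jaw": 0},
    {"pos": [-0.0167, 0, 0], "jaw": 0},
    {"pos": [-0.0167, 0, 0], "jaw": 0},
  ],
)

```text
t: 3.55
tcp_pos: [0.5459, 0.0975, 0.0629]
tool_rot: [-0.0, 1.0, 0.0, -0.005]
force: [-9.5, 0.1, 6.2]
finger_gap: 0.001
gripper_force: 4.5
```

To row units: -0.1 m is -0.3333, 0.085 m is 0.2833.

Emit:
tcp_steps(
  deltas=[
    {"pos": [0.05, 0, 0], "jaw": 0},
    {"pos": [0.1, 0, 0], "jaw": 0},
    {"pos": [0.15, 0, 0], "jaw": 0},
    {"pos": [0.2, 0, 0], "jaw": 0},
    {"pos": [0.25, 0, 0], "jaw": 0},
    {"pos": [0.2833, 0, -0.1], "jaw": 0},
    {"pos": [0.2833, 0, -0.2], "jaw": 0},
    {"pos": [0.2833, 0, -0.3333], "jaw": 0},
    {"pos": [0.2833, 0, -0.3333], "jaw": 0},
    {"pos": [0.2833, 0, -0.3333], "jaw": 0},
    {"pos": [0.2833, 0, -0.3333], "jaw": 0},
  ],
)

```text
t: 4.65
tcp_pos: [0.4654, 0.0972, 0.1626]
tool_rot: [-0.0, 1.0, -0.0, -0.0]
force: [0.1, 0.5, -0.9]
finger_gap: -0.002
gripper_force: 0.0
```

```bash
cat > fr.py <<'E'
from h import *
import sys
P=world(d:=snap(sys.argv[1]));save(d,sys.argv[2]);hsv=cv2.cvtColor(d["pixels"],cv2.COLOR_RGB2HSV)
P=np.where(np.isnan(P),9,P)
w=(hsv[...,1]>70)&(hsv[...,0]<25)&(abs(P[...,2]-.068)<.006)
for y in (.17,.15,.13,.098,.06,.03,-.06,-.1,-.144,-.2):
    m=w&(abs(P[...,1]-y)<.008)&(P[...,0]>.38)&(P[...,0]<.6)
    if m.sum()>3: print(y,np.percentile(P[m][:,0],[2,98]).round(4),m.sum())
print(manip.sense()["tcp_pos"])
E
python3 fr.py wrist w1.png;python3 fr.py top t1.png
```

```text
0.17 [0.5103 0.5232] 283
0.15 [0.5105 0.5231] 290
0.13 [0.5105 0.5236] 305
0.06 [0.5105 0.5235] 301
0.03 [0.5107 0.5231] 281
-0.06 [0.5097 0.5238] 288
-0.1 [0.5101 0.5237] 264
-0.144 [0.5097 0.5239] 241
[0.46511937 0.09721525 0.16223122]
0.06 [0.5133 0.5231] 4
0.03 [0.51  0.524] 20
-0.06 [0.5094 0.5234] 19
-0.1 [0.5103 0.5208] 19
-0.144 [0.5113 0.5709] 23
-0.2 [0.5097 0.5236] 16
[0.46503716 0.09722598 0.16209077]
```

To row units: 0.1 m is 0.3333, -0.083 m is -0.2767.

Emit:
tcp_steps(
  deltas=[
    {"pos": [-0.14, 0, 0], "jaw": 0},
    {"pos": [-0.2767, 0, 0], "jaw": 0},
    {"pos": [-0.2767, 0, 0], "jaw": 0},
    {"pos": [-0.2767, 0, 0.1333], "jaw": 0},
    {"pos": [-0.2767, 0, 0.2333], "jaw": 0},
    {"pos": [-0.2767, 0, 0.3], "jaw": 0},
    {"pos": [-0.2767, 0, 0.3333], "jaw": 0},
    {"pos": [-0.2767, 0, 0.3333], "jaw": 0},
    {"pos": [-0.25, 0, 0.3333], "jaw": 0},
  ],
)

```text
t: 5.65
tcp_pos: [0.5419, 0.0972, 0.0635]
tool_rot: [-0.0, 1.0, -0.0, 0.001]
force: [-0.3, -0.0, 0.0]
finger_gap: 0.002
gripper_force: 0.0
```

Emit:
tcp_steps(
  deltas=[
    {"pos": [0.0333, 0, 0], "jaw": 0},
    {"pos": [0.0667, 0, 0], "jaw": 0},
    {"pos": [0.1, 0, 0], "jaw": 0},
    {"pos": [0.1333, 0, 0], "jaw": 0},
    {"pos": [0.1667, 0, 0], "jaw": 0},
    {"pos": [0.2, 0, 0], "jaw": 0},
    {"pos": [0.22, 0, 0], "jaw": 0},
    {"pos": [0.24, 0, 0], "jaw": 0},
    {"pos": [0.2533, 0, 0], "jaw": 0},
    {"pos": [0.26, 0, 0], "jaw": 0},
    {"pos": [0.26, 0, 0], "jaw": 0},
    {"pos": [0.2533, 0, 0], "jaw": 0},
  ],
)

```text
t: 6.85
tcp_pos: [0.4639, 0.0974, 0.0631]
tool_rot: [-0.0, 1.0, 0.0, -0.001]
force: [0.1, 1.3, 0.2]
finger_gap: -0.002
gripper_force: 0.0
```

To row units: 0.287 m is 0.9567, -0.15 m is -0.5, -0.52 rad is -0.1655.

Emit:
tcp_steps(
  deltas=[
    {"pos": [0, 0, -0.1667], "jaw": 0},
    {"pos": [0, 0, -0.3333], "jaw": 0},
    {"pos": [0, 0, -0.5], "jaw": 0.7},
    {"pos": [0.0167, 0.1667, -0.5], "rz": -0.0414, "jaw": 0.7},
    {"pos": [0.0333, 0.3333, -0.5], "rz": -0.0828, "jaw": 0.7},
    {"pos": [0.05, 0.5, -0.5], "rz": -0.1241, "jaw": 0.7},
    {"pos": [0.0667, 0.6667, -0.5], "rz": -0.1655, "jaw": 0.7},
    {"pos": [0.07, 0.8333, -0.5], "rz": -0.1668, "jaw": 0.7},
    {"pos": [0.07, 0.9567, -0.5], "rz": -0.1668, "jaw": 0.7},
    {"pos": [0.07, 0.9567, -0.5], "rz": -0.1668, "jaw": 0.7},
    {"pos": [0.07, 0.9567, -0.5], "rz": -0.1668, "jaw": 0.7},
    {"pos": [0.07, 0.9567, -0.5], "rz": -0.1668, "jaw": 0.7},
  ],
)

```text
t: 8.05
tcp_pos: [0.4432, 0.3831, 0.2128]
tool_rot: [-0.259, 0.966, -0.0, -0.001]
force: [-0.5, 0.5, -0.2]
finger_gap: 0.702
gripper_force: 0.0
```

```bash
python3 - <<'E'
from h import *
np.set_printoptions(precision=4,suppress=True)
d=snap("wrist");save(d,"w2.png");P=world(d);P=np.where(np.isnan(P),9,P);hsv=cv2.cvtColor(d["pixels"],cv2.COLOR_RGB2HSV)
y=(hsv[...,0]>15)&(hsv[...,0]<35)&(hsv[...,1]>130)&(P[...,2]<.04)&(P[...,1]>.3)
q=P[y];print(len(q),cv2.minAreaRect((q[:,:2]*1000).astype(np.float32)),np.percentile(q[:,2],[5,50,98]));s=manip.sense()
R=Ro.from_quat(s["tool_rot"]).as_matrix();print(s["tcp_pos"],R[:,1],s["q"])
print("tool delta to grip", R.T@(np.array([.4426,.3843,.027])-s["tcp_pos"]))
E
python3 fr.py top t2.png
```

```text
1458 ((436.8846740722656, 381.5187683105469), (104.29399108886719, 23.48520851135254), 29.759130477905273) [0.0116 0.0147 0.017 ]
[0.4435 0.3828 0.213 ] [-0.4993  0.8664 -0.0003] [ 0.5217  0.5244  1.5729 -0.0004  1.046  -1.5717]
tool delta to grip [-0.0003  0.0018  0.186 ]
0.17 [0.4339 0.4445] 17
0.15 [0.4347 0.4452] 18
0.13 [0.4353 0.4459] 20
0.098 [0.4332 0.5213] 21
0.06 [0.4339 0.4447] 18
0.03 [0.435  0.4454] 16
-0.06 [0.5094 0.5232] 19
-0.1 [0.5099 0.5211] 20
-0.144 [0.5115 0.5522] 20
-0.2 [0.5095 0.5234] 19
[0.44365968 0.38279924 0.21315775]
```

View pics/w2.png

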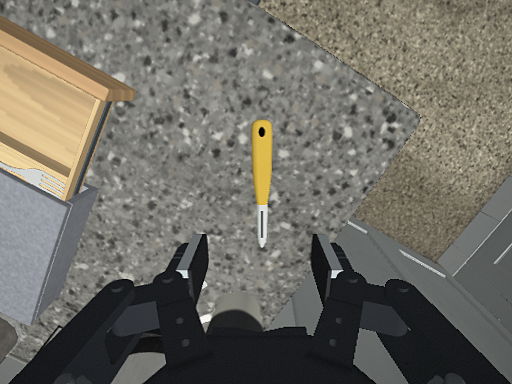

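View pics/t2.png

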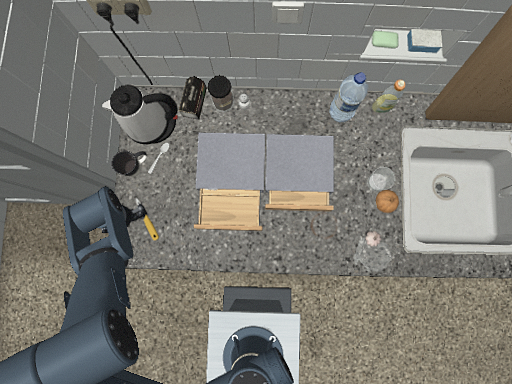

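The wrist view shows the peeler centred between the fingers (col 262) and aligned with them. The top view shows the left drawer about 115 mm out, empty in front, with the right one still ajar.

To row units: 0.186 m is 0.62, 0.001 m is 0.0033.

Emit:
tcp_steps(
  deltas=[
    {"pos": [0, 0.0033, 0.15], "jaw": 0.7},
    {"pos": [0, 0.0033, 0.3], "jaw": 0.7},
    {"pos": [0, 0.0033, 0.4333], "jaw": 0.7},
    {"pos": [0, 0.0033, 0.5333], "jaw": 0.7},
    {"pos": [0, 0.0033, 0.5833], "jaw": 0.7},
    {"pos": [0, 0.0033, 0.62], "jaw": 0.7},
    {"pos": [0, 0.0033, 0.62], "jaw": 0.7},
    {"pos": [0, 0.0033, 0.62], "jaw": 0},
    {"pos": [0, 0.0033, 0.62], "jaw": 0},
    {"pos": [0, 0.0033, 0.62], "jaw": 0},
    {"pos": [0, 0.0033, 0.62], "jaw": 0},
    {"pos": [0, 0.0033, 0.62], "jaw": 0},
    {"pos": [0, 0.0033, 0.62], "jaw": 0},
    {"pos": [0, 0.0033, 0.62], "jaw": 0},
  ],
  grip_n=40,
)

```text
t: 9.55
tcp_pos: [0.4442, 0.3858, 0.029]
tool_rot: [-0.259, 0.966, 0.0, 0.002]
force: [-0.6, -1.5, 6.8]
finger_gap: 0.281
gripper_force: 40.2
```

To row units: -0.255 m is -0.85, 0.083 m is 0.2767, 2.094 rad is 0.6665.

Emit:
tcp_steps(
  deltas=[
    {"pos": [0, 0, -0.1333], "jaw": 0},
    {"pos": [0, 0, -0.2667], "jaw": 0},
    {"pos": [0, 0, -0.4333], "jaw": 0},
    {"pos": [0.02, -0.06, -0.4333], "rz": 0.0477, "jaw": 0},
    {"pos": [0.04, -0.12, -0.4333], "rz": 0.0955, "jaw": 0},
    {"pos": [0.06, -0.1833, -0.4333], "rz": 0.1432, "jaw": 0},
    {"pos": [0.08, -0.2433, -0.4333], "rz": 0.191, "jaw": 0},
    {"pos": [0.1, -0.3033, -0.4333], "rz": 0.2387, "jaw": 0},
    {"pos": [0.12, -0.3667, -0.4333], "rz": 0.2865, "jaw": 0},
    {"pos": [0.14, -0.4267, -0.4333], "rz": 0.3342, "jaw": 0},
    {"pos": [0.1567, -0.4867, -0.4333], "rz": 0.382, "jaw": 0},
    {"pos": [0.1767, -0.5467, -0.4333], "rz": 0.4297, "jaw": 0},
    {"pos": [0.1967, -0.6067, -0.4333], "rz": 0.4775, "jaw": 0},
    {"pos": [0.2167, -0.6667, -0.4333], "rz": 0.5252, "jaw": 0},
    {"pos": [0.2367, -0.73, -0.4333], "rz": 0.573, "jaw": 0},
    {"pos": [0.2567, -0.79, -0.4333], "rz": 0.6207, "jaw": 0},
    {"pos": [0.2767, -0.85, -0.4333], "rz": 0.6665, "jaw": 0},
    {"pos": [0.2767, -0.85, -0.4333], "rz": 0.6665, "jaw": 0},
    {"pos": [0.2767, -0.85, -0.4333], "rz": 0.6665, "jaw": 0},
    {"pos": [0.2767, -0.85, -0.4333], "rz": 0.6665, "jaw": 0},
  ],
)

```text
t: 11.55
tcp_pos: [0.4985, 0.1235, 0.1574]
tool_rot: [0.706, 0.708, 0.0, -0.0]
force: [-0.2, 0.3, -0.8]
finger_gap: 0.278
gripper_force: 39.7
```

```bash
python3 - <<'E'
from h import *
np.set_printoptions(precision=4,suppress=True)
d=snap("wrist");save(d,"w3.png");P=world(d);P=np.where(np.isnan(P),9,P);hsv=cv2.cvtColor(d["pixels"],cv2.COLOR_RGB2HSV)
y=(hsv[...,0]>18)&(hsv[...,0]<35)&(hsv[...,1]>150)&(P[...,2]>.1)&(P[...,2]<.3)
q=P[y];print(len(q),cv2.minAreaRect((q[:,:2]*1000).astype(np.float32)),np.percentile(q[:,2],[5,50,98]))
s=manip.sense();R=Ro.from_quat(s["tool_rot"]).as_matrix();print(s["tcp_pos"],R,s["q"],s["finger_gap"])
E
python3 fr.py top t3.png
```

```text
6130 ((498.07122802734375, 130.685791015625), (24.06200408935547, 104.75942993164062), 0.03518029302358627) [0.1401 0.1432 0.1453]
[0.4985 0.1236 0.1574] [[-0.0031  1.     -0.0002]
 [ 1.      0.0031  0.0002]
 [ 0.0002 -0.0002 -1.    ]] [0.0251 0.5238 1.8009 0.0003 0.8171 0.0218] 0.27709456002883887
0.098 [0.434 0.447] 14
0.06 [0.4341 0.4446] 19
0.03 [0.4349 0.4453] 16
-0.06 [0.5093 0.5233] 19
-0.1 [0.5101 0.5212] 18
-0.144 [0.5112 0.5514] 21
-0.2 [0.5095 0.5237] 18
[0.49856561 0.12365543 0.15735803]
```

View pics/w3.png

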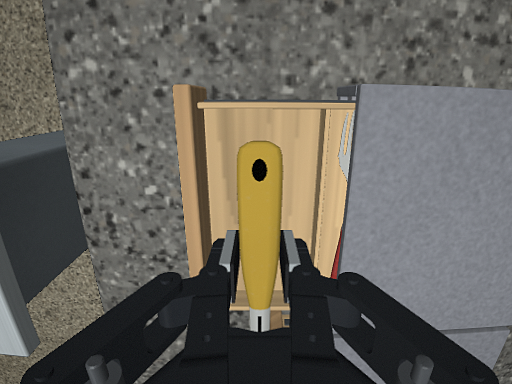

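Peeler held crosswise at cols 238–282 with its handle end at row 140, over the front compartment (panel col 190, divider col 335). I'll lower it now.

To row units: 0.102 m is 0.34, 0.1 m is 0.3333.

Emit:
tcp_steps(
  deltas=[
    {"pos": [0, 0, 0.1], "jaw": 0},
    {"pos": [0, 0, 0.2], "jaw": 0},
    {"pos": [0, 0, 0.2667], "jaw": 0},
    {"pos": [0, 0, 0.3], "jaw": 0},
    {"pos": [0, 0, 0.32], "jaw": 0},
    {"pos": [0, 0, 0.3333], "jaw": 0},
    {"pos": [0, 0, 0.34], "jaw": 0},
    {"pos": [0, 0, 0.34], "jaw": 0},
    {"pos": [0, 0, 0.34], "jaw": 0},
  ],
)

```text
t: 12.55
tcp_pos: [0.4994, 0.1229, 0.0559]
tool_rot: [0.707, 0.707, 0.0, 0.0]
force: [-0.8, 0.8, -0.7]
finger_gap: 0.281
gripper_force: 39.7
```

To row units: -0.11 m is -0.3667, -0.1 m is -0.3333.

Emit:
tcp_steps(
  deltas=[
    {"pos": [0, 0, 0.0033], "jaw": 0},
    {"pos": [0, 0, 0.0067], "jaw": 0},
    {"pos": [0, 0, 0.0067], "jaw": 0},
    {"pos": [0, 0, 0.0067], "jaw": 0.35},
    {"pos": [0, 0, 0.0067], "jaw": 0.45},
    {"pos": [0, 0, 0.0067], "jaw": 0.55},
    {"pos": [0, 0, 0.0067], "jaw": 0.55},
    {"pos": [0, 0, 0.0067], "jaw": 0.55},
    {"pos": [0, 0, -0.0667], "jaw": 0.55},
    {"pos": [0, 0, -0.1667], "jaw": 0.55},
    {"pos": [0, 0, -0.3333], "jaw": 0.55},
    {"pos": [0, 0, -0.3667], "jaw": 0.55},
    {"pos": [0, 0, -0.3667], "jaw": 0.55},
  ],
)

```text
t: 13.85
tcp_pos: [0.5002, 0.1229, 0.1673]
tool_rot: [0.707, 0.707, 0.002, 0.002]
force: [-1.0, 0.1, -0.5]
finger_gap: 0.545
gripper_force: 0.0
```

```bash
python3 - <<'E'
from h import *
d=snap("wrist");save(d,"w4.png");P=world(d);P=np.where(np.isnan(P),9,P);hsv=cv2.cvtColor(d["pixels"],cv2.COLOR_RGB2HSV)
y=(hsv[...,0]>18)&(hsv[...,0]<35)&(hsv[...,1]>170)&(P[...,2]<.1)
q=P[y];print(len(q),cv2.minAreaRect((q[:,:2]*1000).astype(np.float32)),np.percentile(q[:,2],[5,50,98]))
E
```

```text
798 ((499.5133056640625, 129.9067840576172), (23.15776824951172, 104.06600189208984), 0.8611898422241211) [0.03645451 0.0391997  0.04205927]
```

View pics/w4.png

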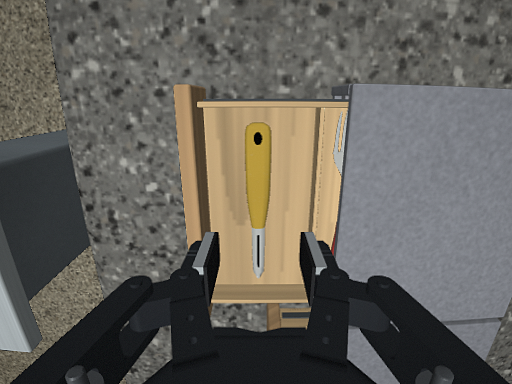

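Peeler lies crosswise in the front compartment (cols 245–270, rows 122–278), clear of the panel and divider. Next I'll push the drawer shut.

To row units: 0.105 m is 0.35, -0.025 m is -0.0833.

Emit:
tcp_steps(
  deltas=[
    {"pos": [-0.0333, -0.1333, 0], "jaw": 0.3},
    {"pos": [-0.0667, -0.2667, 0], "jaw": 0},
    {"pos": [-0.0833, -0.3333, 0], "jaw": 0},
    {"pos": [-0.0833, -0.3333, 0.1333], "jaw": 0},
    {"pos": [-0.0833, -0.3333, 0.2667], "jaw": 0},
    {"pos": [-0.0833, -0.3333, 0.35], "jaw": 0},
    {"pos": [-0.0833, -0.3333, 0.35], "jaw": 0},
    {"pos": [-0.0833, -0.3333, 0.35], "jaw": 0},
  ],
)

```text
t: 14.7
tcp_pos: [0.3976, 0.0978, 0.0593]
tool_rot: [0.707, 0.707, -0.002, -0.002]
force: [0.2, -0.5, 0.2]
finger_gap: -0.002
gripper_force: 0.0
```

Emit:
tcp_steps(
  deltas=[
    {"pos": [0, 0.0333, 0], "jaw": 0},
    {"pos": [0, 0.0667, 0], "jaw": 0},
    {"pos": [0, 0.1, 0], "jaw": 0},
    {"pos": [0, 0.1333, 0], "jaw": 0},
    {"pos": [0, 0.1667, 0], "jaw": 0},
    {"pos": [0, 0.2, 0], "jaw": 0},
    {"pos": [0, 0.2333, 0], "jaw": 0},
    {"pos": [0, 0.2667, 0], "jaw": 0},
    {"pos": [0, 0.3, 0], "jaw": 0},
    {"pos": [0, 0.3333, 0], "jaw": 0},
    {"pos": [0, 0.3667, 0], "jaw": 0},
    {"pos": [0, 0.3933, 0], "jaw": 0},
    {"pos": [0, 0.4133, 0], "jaw": 0},
    {"pos": [0, 0.43, 0], "jaw": 0},
    {"pos": [0, 0.4433, 0], "jaw": 0},
    {"pos": [0, 0.4533, 0], "jaw": 0},
    {"pos": [0, 0.46, 0], "jaw": 0},
    {"pos": [0, 0.4667, 0], "jaw": 0},
    {"pos": [0, 0.4667, 0], "jaw": 0},
  ],
)

```text
t: 16.6
tcp_pos: [0.5376, 0.0979, 0.06]
tool_rot: [0.707, 0.708, -0.001, -0.001]
force: [-4.9, -1.1, 2.6]
finger_gap: 0.004
gripper_force: 2.5
```

To row units: 0.006 m is 0.02, 0.004 m is 0.0133.

Emit:
tcp_steps(
  deltas=[
    {"pos": [0, 0.0067, 0], "jaw": 0},
    {"pos": [0, 0.0133, 0], "jaw": 0},
    {"pos": [0, 0.02, 0], "jaw": 0},
    {"pos": [0, 0.02, 0], "jaw": 0},
  ],
)

```text
t: 17.0
tcp_pos: [0.543, 0.0979, 0.06]
tool_rot: [0.707, 0.708, -0.002, -0.002]
force: [-6.5, -1.8, 4.0]
finger_gap: -0.002
gripper_force: 3.1
```

To row units: 0.003 m is 0.01, 0.002 m is 0.0067.

Emit:
tcp_steps(
  deltas=[
    {"pos": [0, 0.0033, 0], "jaw": 0},
    {"pos": [0, 0.0067, 0], "jaw": 0},
    {"pos": [0, 0.01, 0], "jaw": 0},
    {"pos": [0, 0.01, 0], "jaw": 0},
  ],
)

```text
t: 17.4
tcp_pos: [0.543, 0.0979, 0.06]
tool_rot: [0.707, 0.708, -0.004, -0.004]
force: [-11.6, -1.4, 8.4]
finger_gap: -0.003
gripper_force: 5.6
```

At the stop. I'll back off, rise and look.

To row units: -0.11 m is -0.3667, -0.1 m is -0.3333.

Emit:
tcp_steps(
  deltas=[
    {"pos": [0, -0.0167, 0], "jaw": 0},
    {"pos": [0, -0.04, 0], "jaw": 0},
    {"pos": [0, -0.1, 0], "jaw": 0},
    {"pos": [0, -0.2, 0], "jaw": 0},
    {"pos": [0, -0.3, 0], "jaw": 0},
    {"pos": [0, -0.3333, -0.1333], "jaw": 0},
    {"pos": [0, -0.3333, -0.2667], "jaw": 0},
    {"pos": [0, -0.3333, -0.3667], "jaw": 0},
    {"pos": [0, -0.3333, -0.3667], "jaw": 0},
    {"pos": [0, -0.3333, -0.3667], "jaw": 0},
  ],
)

```text
t: 18.4
tcp_pos: [0.4497, 0.0977, 0.1712]
tool_rot: [0.707, 0.707, 0.002, 0.002]
force: [0.3, -0.1, -0.6]
finger_gap: 0.0
gripper_force: 0.0
```

```bash
python3 fr.py top t4.png; python3 fr.py wrist w5.png
```

```text
0.17 [0.5495 0.5617] 20
0.15 [0.5484 0.5626] 23
0.13 [0.5485 0.5599] 15
0.098 [0.5489 0.5604] 20
0.06 [0.5504 0.5612] 18
0.03 [0.548  0.5625] 20
-0.06 [0.5093 0.5233] 17
-0.1 [0.51   0.5209] 19
-0.144 [0.5112 0.5219] 18
-0.2 [0.5094 0.5231] 16
[0.4487052  0.09775527 0.17023893]
0.17 [0.5486 0.5619] 410
0.15 [0.549  0.5622] 394
0.13 [0.5488 0.562 ] 355
0.098 [0.5487 0.5626] 332
0.06 [0.5486 0.5622] 282
0.03 [0.5488 0.563 ] 257
[0.44804326 0.09775567 0.16961944]
```

The left drawer has latched (front at 0.549). Next is the right one at y = -0.144.

To row units: -0.242 m is -0.8067, 0.11 m is 0.3667.

Emit:
tcp_steps(
  deltas=[
    {"pos": [-0.1667, 0, 0], "jaw": 0},
    {"pos": [-0.3333, 0, 0], "jaw": 0},
    {"pos": [-0.5, 0, 0], "jaw": 0},
    {"pos": [-0.6667, 0, 0], "jaw": 0},
    {"pos": [-0.8067, 0, 0], "jaw": 0},
    {"pos": [-0.8067, 0, 0.1333], "jaw": 0},
    {"pos": [-0.8067, 0, 0.2667], "jaw": 0},
    {"pos": [-0.8067, 0, 0.3667], "jaw": 0},
    {"pos": [-0.8067, 0, 0.3667], "jaw": 0},
    {"pos": [-0.8067, 0, 0.3667], "jaw": 0},
  ],
)

```text
t: 19.5
tcp_pos: [0.4476, -0.1438, 0.0593]
tool_rot: [0.707, 0.707, -0.0, -0.002]
force: [0.6, 0.3, -0.2]
finger_gap: -0.003
gripper_force: 0.0
```

Emit:
tcp_steps(
  deltas=[
    {"pos": [0, 0.05, 0], "jaw": 0},
    {"pos": [0, 0.1, 0], "jaw": 0},
    {"pos": [0, 0.15, 0], "jaw": 0},
    {"pos": [0, 0.1833, 0], "jaw": 0},
    {"pos": [0, 0.2167, 0], "jaw": 0},
    {"pos": [0, 0.25, 0], "jaw": 0},
    {"pos": [0, 0.2767, 0], "jaw": 0},
    {"pos": [0, 0.2967, 0], "jaw": 0},
    {"pos": [0, 0.31, 0], "jaw": 0},
    {"pos": [0, 0.32, 0], "jaw": 0},
    {"pos": [0, 0.3267, 0], "jaw": 0},
    {"pos": [0, 0.3333, 0], "jaw": 0},
    {"pos": [0, 0.34, 0], "jaw": 0},
    {"pos": [0, 0.34, 0], "jaw": 0},
  ],
)

```text
t: 20.9
tcp_pos: [0.5433, -0.1433, 0.0611]
tool_rot: [0.706, 0.708, -0.004, -0.006]
force: [-16.1, -4.4, 11.3]
finger_gap: -0.002
gripper_force: 8.3
```

To row units: -0.2 m is -0.6667, -0.16 m is -0.5333.

Emit:
tcp_steps(
  deltas=[
    {"pos": [0, -0.0167, 0], "jaw": 0},
    {"pos": [0, -0.04, 0], "jaw": 0},
    {"pos": [0, -0.1, 0], "jaw": 0},
    {"pos": [0, -0.2, 0], "jaw": 0},
    {"pos": [0, -0.3, 0], "jaw": 0},
    {"pos": [0, -0.3333, -0.1333], "jaw": 0},
    {"pos": [0, -0.3333, -0.2667], "jaw": 0},
    {"pos": [0, -0.3333, -0.4], "jaw": 0},
    {"pos": [0, -0.3333, -0.5333], "jaw": 0},
    {"pos": [0, -0.3333, -0.6667], "jaw": 0},
    {"pos": [0, -0.3333, -0.6667], "jaw": 0},
    {"pos": [0, -0.3333, -0.6667], "jaw": 0},
  ],
)

```text
t: 22.1
tcp_pos: [0.4512, -0.1445, 0.2618]
tool_rot: [0.707, 0.708, 0.001, 0.003]
force: [-0.5, 0.3, -1.2]
finger_gap: 0.0
gripper_force: 0.0
```

```bash
python3 fr.py top t5.png; python3 fr.py wrist w6.png
```

```text
0.17 [0.5481 0.562 ] 21
0.15 [0.5483 0.5629] 23
0.13 [0.5488 0.567 ] 17
0.098 [0.5497 0.5604] 19
0.06 [0.55   0.5616] 17
0.03 [0.5485 0.5623] 21
-0.06 [0.5503 0.5611] 19
-0.1 [0.5486 0.5628] 20
-0.144 [0.5598 0.5707] 4
[ 0.45023347 -0.14401372  0.26049047]
0.03 [0.5491 0.5623] 194
-0.06 [0.5486 0.5624] 222
-0.1 [0.5492 0.5628] 200
-0.144 [0.5491 0.5626] 172
-0.2 [0.5489 0.5624] 151
[ 0.44976268 -0.14378607  0.25966709]
```

View pics/t5.png

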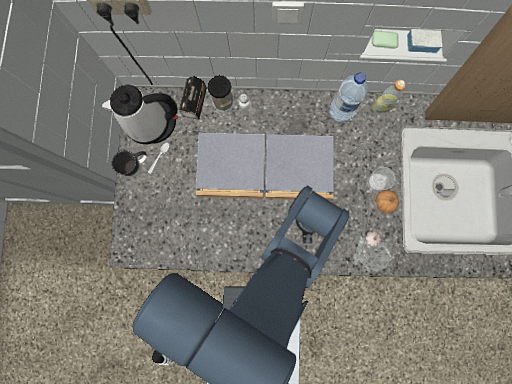

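The top view shows both fronts flush at row 193. The onion (387,201), glass (380,178) and garlic (373,238) are where they were.

```bash
python3 -c "
from station import manip
print(manip.sign_off())"
```

```text
the job is handed in; nothing more can be done
None
```

The peeler was laid crosswise in the left drawer's front compartment, both drawers stayed shut on their latches after release, the onion, garlic and glass were not disturbed, and the job was handed in at about 22 s; no verdict was returned.

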